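# Sort look-alike sample jars by weight and press them home in their nests

### The arm

A 7-joint arm with a two-finger parallel gripper is mounted at the origin on a cart in front of the work surface, level with it; the furniture and walls round the work are solid. World frame = base frame: x ahead of the robot, y to its left, z up, the work surface at z = 0. Lengths are in m, angles in rad, forces in N, time in s.
With the tool pointing down it reaches from about 0.425 to 0.875 m from the base axis. Payload 4.7 kg.
Tool frame: the origin (TCP) lies midway between the tips of the shut fingers; the grasp point (between the pads) lies 19 mm behind it; z points along the fingers, y is the direction in which the jaws open and shut (so a half turn about z gives the same grasp; the last joint's range is limited). The gripper opens to 87 mm and grips with 3 to 60 N. Pads are 19 mm wide; open, the fingers measure 117 mm over their backs; the gripper's body (75 mm by 190 mm) begins 51 mm behind the grasp point.
Start: joints at [1.162, 0.321, -0.07, 1.45, 0.023, 1.371, -0.057], TCP at [0.267, -0.593, 0.195] pointing down, gripper open.
Joint ranges: [-2.86, 2.86], [-0.3, 2.09], [-1.38, 1.24], [0.06, 2.45], [-1.56, 4.7], [0.09, 2.05], [-2.69, 2.69]. Speed limits (rad/s): [2.57, 2.57, 3.14, 3.14, 3.14, 3.14, 3.14].

### API

Orientations are given as a rotation vector (axis times angle).
In Python, from bench import get_state, eyes, job gives the robot as it stands. The module is installed in compiled form; this text tells all that it offers.
- The arm moves only by the shell command python3 -m jog 'ROWS' [FORCE]. ROWS is JSON, a list that holds one entry, the list of rows, each a list of 5 numbers: the opening, from 0 (shut) to 1 (fully open), then the shift along the tool's x, y, z in units of 40 mm (1.0 is 40 mm), then the turn about the tool's z in units of 5 degrees (1.0 is 5 degrees). In form: [[[jaw, dx, dy, dz, turn], ...]]. A call has 1 to 10 rows; each row shifts and turns the commanded pose from where the row before left it, along the tool's axes as they then stand; what a row does not reach is not made up. A row lasts 1/8 s, in which the tool goes at most 62.5 mm and 10.7 degrees, less where a joint would pass 70% of its speed; a pose out of reach is approached as far as the arm can. A call is refused whole if a number of a shift passes 1 or a number of a turn 1, either way. A call with a gripper value outside its range is refused whole. The fingers move at their own pace and stop on an object; FORCE is the grip in N (left out, the last holds). Time passes only in rows, so rows that do not move let the fingers close. It gives the time, the measured TCP pose, the force and the opening at its end, in the units of the state.
- get_state(): the state, without advancing time (a new reading comes with each control period).
- eyes.get_image(name): name is "scene" or "top"; returns (picture, depth): 400x640x3 uint8, red, green, blue; 400x640 float32, m along the optical axis (not along the pixel's ray), 0 where there is no reading.
- eyes.camera_params(name): a dict with "camera_matrix" (3x3 intrinsics, pixels), "k1" (the pictures are not rectified: a ray, as slopes to the right and down, at radius r is drawn at 1 + k1 r^2 times it, then the intrinsics apply), "pose" (4x4, takes a point from camera to world coordinates). Camera axes: x right, y down, z forward; pixel columns grow to the right and rows downward; lengths in m; the calibration is good to about 2 mm. A picture is of the moment at which its call begins. camera_params takes no time and is no camera call.
- job.close_job(): hands the job in, once; it reports no verdict.
The state is a dict: "time": time; "joint_positions": joint angles; "qd": joint speeds; "joint_torque": joint torques, N m; "position": TCP position; "tool_rot": TCP orientation; "ft_force": force on the tool from outside, world axes, zero at the start; "torque": the same for the moment, N m; "grip_width": opening from 0.0 (shut) to 1.0 (fully open).
Only numpy, scipy, OpenCV 4.12 (cv2) and the standard library are available. Lean on these libraries where they do the work, as an engineer would, in place of code of your own. Each camera call takes 0.05 s, during which the arm holds its last target. There are 200 camera calls.

### The job

Three sample jars look exactly alike but hold a hollow sleeve, a powder fill or a solid slug: tell them apart by their weight as you lift them. Set the lightest in the nest with one stud, the middle one in the nest with two studs and the heaviest in the nest with three studs, and press each jar down until its stiff platen is fully home on its stop, firmly but without ramming or dropping (no more than 25 N between jar and nest). Leave the beaker, the timer and the cork ring where they are.

Things in the scene. Friction and masses are not known exactly. Their poses are not given: they have to be found in the camera images.
- jar_p_mid (a point): One of three identical-looking screw-cap sample jars (white cap, same label), upright on the worktop: body 49 mm diameter, 0 to 47 mm high; cap 51 mm diameter, 47 to 60 mm. This point: on its axis, 30 mm above its underside; z is up. Hidden content, one jar of each: hollow sleeve (jar 0.09 to 0.11 kg), powder fill (0.24 to 0.30 kg), solid slug (0.46 to 0.58 kg).
- jar_q_mid (a point): One of three identical-looking screw-cap sample jars (white cap, same label), upright on the worktop: body 49 mm diameter, 0 to 47 mm high; cap 51 mm diameter, 47 to 60 mm. This point: on its axis, 30 mm above its underside; z is up. Hidden content, one jar of each: hollow sleeve (jar 0.09 to 0.11 kg), powder fill (0.24 to 0.30 kg), solid slug (0.46 to 0.58 kg).
- jar_r_mid (a point): One of three identical-looking screw-cap sample jars (white cap, same label), upright on the worktop: body 49 mm diameter, 0 to 47 mm high; cap 51 mm diameter, 47 to 60 mm. This point: on its axis, 30 mm above its underside; z is up. Hidden content, one jar of each: hollow sleeve (jar 0.09 to 0.11 kg), powder fill (0.24 to 0.30 kg), solid slug (0.46 to 0.58 kg).
- nest_one_mouth (a point): Nest with one stud (dark 10 mm discs, front rim), for the lightest jar: fixed aluminium block 100 x 80 mm, top 30 to 34 mm over the worktop, round well 55 mm wide, edge chamfered 4 mm. This point: centre of the well's mouth at the block's top; z up, studs 44 mm off in -x. A jar enters 12 to 19 mm, then stands on a steel platen; with that fully down it is 22 to 26 mm in (differs by nest, unseen).
- nest_one_platen (a joint): How far this nest's platen is pressed down (m): 0 up, 0.010 fully down on its stop. Under it a rubber buffer gives 1 mm per 10 N (not counted here). It yields to about 9 N (more if fast: +20 N per m/s), so no jar sinks it by its own weight; it stays where left. Starts 0 to 3 mm down.
- nest_two_mouth (a point): Nest with two studs (dark 10 mm discs, front rim), for the middle jar: fixed aluminium block 100 x 80 mm, top 30 to 34 mm over the worktop, round well 55 mm wide, edge chamfered 4 mm. This point: centre of the well's mouth at the block's top; z up, studs 44 mm off in -x. A jar enters 12 to 19 mm, then stands on a steel platen; with that fully down it is 22 to 26 mm in (differs by nest, unseen).
- nest_two_platen (a joint): How far this nest's platen is pressed down (m): 0 up, 0.010 fully down on its stop. Under it a rubber buffer gives 1 mm per 10 N (not counted here). It yields to about 9 N (more if fast: +20 N per m/s), so no jar sinks it by its own weight; it stays where left. Starts 0 to 3 mm down.
- nest_three_mouth (a point): Nest with three studs (dark 10 mm discs, front rim), for the heaviest jar: fixed aluminium block 100 x 80 mm, top 30 to 34 mm over the worktop, round well 55 mm wide, edge chamfered 4 mm. This point: centre of the well's mouth at the block's top; z up, studs 44 mm off in -x. A jar enters 12 to 19 mm, then stands on a steel platen; with that fully down it is 22 to 26 mm in (differs by nest, unseen).
- nest_three_platen (a joint): How far this nest's platen is pressed down (m): 0 up, 0.010 fully down on its stop. Under it a rubber buffer gives 1 mm per 10 N (not counted here). It yields to about 9 N (more if fast: +20 N per m/s), so no jar sinks it by its own weight; it stays where left. Starts 0 to 3 mm down.
- beaker_mid (a point): Small clear glass beaker, about 60 mm wide, 70 mm tall; its centre, half-way up. A bystander.
- timer_mid (a point): White kitchen-style lab timer, 54 x 68 x 19 mm, lying flat; its centre. A bystander.
- cork_mid (a point): Cork ring, 90 mm diameter, 22 mm high, lying flat; its centre. A bystander.
There are look-alikes about, which are no part of the job. Leave any turquoise look-alike of the part that bears jar_p_mid alone. What is shaped like the part that bears jar_r_mid but purple is not meant.

How it is judged:
At the end, for the whole second after the job is handed in: Lightest jar in the one-stud nest, middle one in the two-stud nest, heaviest in the three-stud nest: each at rest, upright within 0.06 rad, within 6 mm of the well axis, its centre less than 10.5 mm above the mouth, its platen at least 8.3 of 10 mm down (horizontal distance between jar_p_mid and nest_two_mouth below 0.006 m and z of jar_p_mid in the frame of nest_two_mouth below 0.0105 m and angle between each of jar_p_mid, jar_q_mid, jar_r_mid's own z axis and vertical below 0.06 rad and value of joint each of nest_two_platen, nest_three_platen, nest_one_platen above 0.0083 m and linear speed of each of jar_p, jar_q, jar_r below 0.02 m/s and horizontal distance between jar_q_mid and nest_three_mouth below 0.006 m and z of jar_q_mid in the frame of nest_three_mouth below 0.0105 m and horizontal distance between jar_r_mid and nest_one_mouth below 0.006 m and z of jar_r_mid in the frame of nest_one_mouth below 0.0105 m); the robot touches nothing.
It fails at once if a jar is pressed or dropped into a nest with more than 30 N (contact force between any of jar_p, jar_q, jar_r and nest_one above 30 N or contact force between any of jar_p, jar_q, jar_r and nest_two above 30 N or contact force between any of jar_p, jar_q, jar_r and nest_three above 30 N).
It fails at once if a jar lies tipped over (angle between any of jar_p_mid, jar_q_mid, jar_r_mid's own z axis and vertical above 0.7 rad).
It fails at once if the beaker, timer or cork ring is moved more than 20 mm (distance of any of beaker_mid, timer_mid, cork_mid from where it was at the start of the episode above 0.02 m).
It also fails if it takes over 67 s, if anything falls off the work surface, if the arm or the gripper's body presses on something with over 40 N, if the wrist force passes 120 N, or if a joint passes its speed limit or range.

## Working session

There is one attempt and no reset: what is moved stays moved. The work goes in short steps, Python scripts to look and compute and a shell command to move; the robot and the scene stay as the last step left them, time stands still between calls to the robot, and variables do not carry over. Pictures are saved under pics/ and viewed, about 8 in all and at most 12, crops included, and the job is handed in when it is done.

```bash
mkdir -p pics; cat > h.py <<'E'
import numpy as np,cv2
from bench import get_state,eyes,job
def grab(n):
    im,d=eyes.get_image(n); p=eyes.camera_params(n); return im,d,p
def world(d,p,us,vs,z=None):
    K=np.array(p["camera_matrix"]);k=p["k1"];T=np.array(p["pose"])
    us=np.asarray(us,float);vs=np.asarray(vs,float)
    xd=(us-K[0,2])/K[0,0];yd=(vs-K[1,2])/K[1,1];x,y=xd.copy(),yd.copy()
    for _ in range(20):
        f=1+k*(x*x+y*y);x=xd/f;y=yd/f
    r=np.stack([x,y,np.ones_like(x)],-1)@T[:3,:3].T
    if z is None: s=d[vs.astype(int),us.astype(int)]
    else: s=(z-T[2,3])/r[...,2]
    return T[:3,3]+r*s[...,None]
E
python3 - <<'E'
from h import *
for n in("top","scene"):
    im,d,p=grab(n);cv2.imwrite(f"pics/{n}0.png",im[:,:,::-1]);np.savez(f"{n}0.npz",im=im,d=d);print(n,p)
print(get_state())
E
```

```text
top {'camera_matrix': array([[483.16064181,   0.        , 319.60937341],
       [  0.        , 483.16064181, 195.18080025],
       [  0.        ,   0.        ,   1.        ]]), 'k1': -0.02597111595065354, 'pose': array([[-0.00886202, -0.98325308,  0.18202978,  0.24942478],
       [-0.99994389,  0.00765735, -0.0073197 ,  0.00515651],
       [ 0.00580325, -0.18208443, -0.98326577,  1.25326278],
       [ 0.        ,  0.        ,  0.        ,  1.        ]])}
scene {'camera_matrix': array([[373.51199982,   0.        , 315.81578075],
       [  0.        , 373.51199982, 207.62347344],
       [  0.        ,   0.        ,   1.        ]]), 'k1': -0.0021818980170517444, 'pose': array([[-0.79496148, -0.41493152,  0.44256986,  0.02538428],
       [-0.60665644,  0.54618603, -0.57762338,  0.59444228],
       [-0.00205133, -0.7276762 , -0.68591774,  0.78317487],
       [ 0.        ,  0.        ,  0.        ,  1.        ]])}
{'time': 0.1, 'joint_positions': array([ 1.16207577,  0.32176994, -0.07007993,  1.45156196,  0.02259778,
        1.37083163, -0.05687756]), 'qd': array([-0.00197415, -0.00323725,  0.00044734, -0.00267766,  0.0009407 ,
        0.00014047, -0.00087057]), 'joint_torque': array([ 1.05798488e-03, -4.92571378e+01, -4.05037813e-01, -3.13397241e+01,
       -6.41825167e-02,  3.95281019e-02,  7.98700898e-05]), 'position': array([ 0.26643717, -0.59226746,  0.19385274]), 'tool_rot': array([-3.06994928e+00, -6.58937095e-01,  7.32228515e-04]), 'ft_force': array([-0.3162074 , -0.58706768, -0.90208354]), 'torque': array([-0.01176261, -0.00090507, -0.02939674]), 'grip_width': 1.0018231252984338}
```

View pics/top0.png

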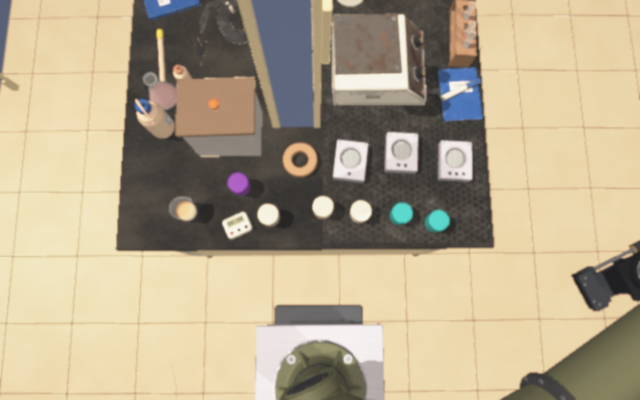

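View pics/scene0.png

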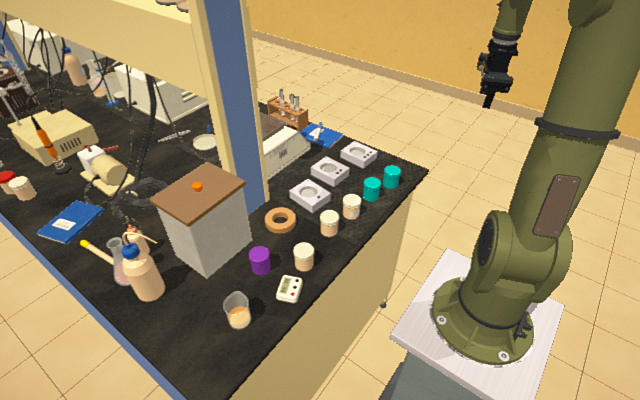

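```bash
cat > m.py <<'E'
from h import *
f=np.load("top0.npz");im,d=f["im"],f["d"];p=eyes.camera_params("top")
V,U=np.mgrid[0:400,0:640];W=world(d,p,U,V)
def blob(m,name,amin=40):
    n,l,s,c=cv2.connectedComponentsWithStats(m.astype(np.uint8))
    for i in range(1,n):
        if s[i,4]>amin:
            w=W[l==i];(x,y),r=cv2.minEnclosingCircle(w[:,:2].astype(np.float32))
            print(name,c[i].round(1),s[i,4],"med",np.median(w,0).round(4),"min",w.min(0).round(4),"max",w.max(0).round(4),"circ",round(x,4),round(y,4),round(r,4))
roi=(V>125)&(V<250)&(U>120)&(U<495)
blob(roi&(W[...,2]>.05)&(W[...,2]<.075),"cap")
blob(roi&(W[...,2]>.022)&(W[...,2]<.042),"nest")
# well discs: hough on nest tops
g=cv2.cvtColor(im,cv2.COLOR_RGB2GRAY)
for u,v in((351,158),(402,152),(456,158)):
    print(u,v,"rim z",np.percentile(W[v-18:v+18,u-14:u+14,2],[5,20,40,50,60,80,95]).round(4))
big=cv2.resize(im[125:250,220:480],None,fx=3,fy=3,interpolation=cv2.INTER_CUBIC);cv2.imwrite("pics/crop0.png",big[:,:,::-1])
# obstacles
for z0,z1 in((.08,.2),(.2,.4),(.4,1.2)):
    blob((V<250)&(U>100)&(U<500)&(W[...,2]>z0)&(W[...,2]<z1),f"obs{z0}",200)
E
python3 m.py
```

```text
cap [158.7 129.5] 65 med [0.6439 0.4079 0.0615] min [0.6396 0.3902 0.05  ] max [0.6565 0.4363 0.074 ] circ 0.6513 0.4133 0.0238
cap [229.3 148.4] 204 med [0.589  0.2247 0.0637] min [0.5873 0.1517 0.0501] max [0.6565 0.3153 0.0749] circ 0.6224 0.2337 0.0883
cap [237.3 182.6] 326 med [0.5042 0.2042 0.059 ] min [0.4795 0.1786 0.0508] max [0.5297 0.231  0.0662] circ 0.5046 0.2045 0.0266
cap [179.3 206.4] 163 med [0.4458 0.3496 0.0649] min [0.4139 0.3169 0.0501] max [0.4673 0.3718 0.0739] circ 0.4418 0.3424 0.0304
cap [322.5 206.5] 328 med [ 0.4412 -0.0107  0.0587] min [ 0.4172 -0.0347  0.0508] max [0.466  0.0131 0.0657] circ 0.442 -0.0108 0.0256
cap [360.6 210.6] 327 med [ 0.4299 -0.1062  0.0589] min [ 0.4053 -0.1298  0.0512] max [ 0.456  -0.0817  0.0654] circ 0.4312 -0.1062 0.0262
cap [401.6 212.8] 336 med [ 0.4236 -0.2085  0.0589] min [ 0.3995 -0.2348  0.0504] max [ 0.4494 -0.1844  0.0645] circ 0.4243 -0.2092 0.0262
cap [267.6 214.4] 334 med [0.4233 0.1258 0.0588] min [0.3982 0.1026 0.0507] max [0.4475 0.1511 0.0649] circ 0.4235 0.1268 0.0263
cap [438.4 220.2] 343 med [ 0.405  -0.2998 
[... 1608 characters left out ...]
 circ 0.6495 0.2339 0.1019
obs0.08 [150.5 114. ] 670 med [0.662  0.407  0.1245] min [0.6198 0.3789 0.0802] max [0.702  0.4503 0.1996] circ 0.6565 0.4058 0.0456
obs0.08 [293.3 108.3] 931 med [0.6692 0.0588 0.1437] min [ 0.6659 -0.0057  0.08  ] max [0.6908 0.1218 0.1999] circ 0.6696 0.0581 0.0638
obs0.2 [290.8  78.1] 2538 med [0.6697 0.0561 0.3177] min [ 0.666  -0.0223  0.2001] max [0.6842 0.1226 0.3998] circ 0.6771 0.0502 0.0727
obs0.2 [215.3 106.8] 4536 med [0.6462 0.2315 0.2138] min [0.5795 0.1436 0.2008] max [0.7206 0.3224 0.2361] circ 0.6497 0.2336 0.1102
obs0.4 [287.2  28. ] 5070 med [0.6703 0.0515 0.5137] min [ 0.6663 -0.0233  0.4   ] max [0.7044 0.1226 0.5999] circ 0.6858 0.0497 0.0745
```

View pics/crop0.png

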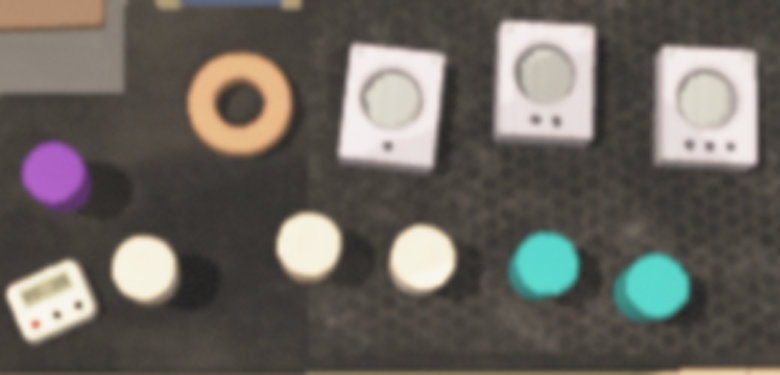

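```bash
cat > r.py <<'E'
from h import *
C={1:(.567,-.085,.032),2:(.590,-.220,.033),3:(.566,-.362,.0305)}
def rect(n,x0,y0,z,h=.065,s=.0005):
    f=np.load(n+"0.npz");p=eyes.camera_params(n);K=np.array(p["camera_matrix"]);T=np.array(p["pose"])
    N=int(2*h/s);r,c=np.mgrid[0:N,0:N]
    P=np.stack([x0+h-r*s,y0+h-c*s,np.full(r.shape,z)],-1)   # up=+x,left=+y
    q=(P-T[:3,3])@T[:3,:3];x,y=q[...,0]/q[...,2],q[...,1]/q[...,2];k=1+p["k1"]*(x*x+y*y)
    return cv2.remap(f["im"],(K[0,0]*x*k+K[0,2]).astype(np.float32),(K[1,1]*y*k+K[1,2]).astype(np.float32),cv2.INTER_CUBIC)
if __name__=="__main__":
    out=[]
    for n in("top","scene"):
        row=[]
        for i,(x,y,z) in C.items():
            g=rect(n,x,y,z);gr=cv2.GaussianBlur(cv2.cvtColor(g,cv2.COLOR_RGB2GRAY),(0,0),2).astype(float)
            # radial edge search of well around several centres: maximise mean radial drop at r
            gx=cv2.Sobel(gr,cv2.CV_64F,1,0);gy=cv2.Sobel(gr,cv2.CV_64F,0,1);a=np.linspace(0,2*np.pi,90,endpoint=False);best=[]
            for cx in range(112,149):
                for cy in range(112,149):
                    for R in (54,56,58,60,62,64):
                        u=(cx+R*np.cos(a)).round().astype(int);v=(cy+R*np.sin(a)).round().astype(int)
                        best.append((np.mean(np.clip(gx[v,u]*np.cos(a)+gy[v,u]*np.sin(a),-5,25)),cx,cy,R))
            b=max(best);print(n,i,b,"world",round(x+.065-b[2]*.0005,4),round(y+.065-b[1]*.0005,4))
            g=np.ascontiguousarray(g);cv2.circle(g,(130,130),63,(255,0,0),1);cv2.circle(g,(b[1],b[2]),b[3],(0,200,0),1)
            cv2.rectangle(g,(50,30),(210,230),(0,0,255),1);row.append(g)
        out.append(np.hstack(row))
    cv2.imwrite("pics/rect.png",np.vstack(out)[:,:,::-1])
E
python3 r.py
```

```text
top 1 (np.float64(24.060570852344476), 127, 113, 58) world 0.5755 -0.0835
top 2 (np.float64(23.681575152138663), 127, 116, 58) world 0.597 -0.2185
top 3 (np.float64(23.26137395215507), 126, 113, 58) world 0.5745 -0.36
scene 1 (np.float64(23.419325546746244), 125, 115, 56) world 0.5745 -0.0825
scene 2 (np.float64(24.090464665386257), 127, 117, 54) world 0.5965 -0.2185
scene 3 (np.float64(20.47556603752307), 124, 114, 54) world 0.574 -0.359
```

View pics/rect.png

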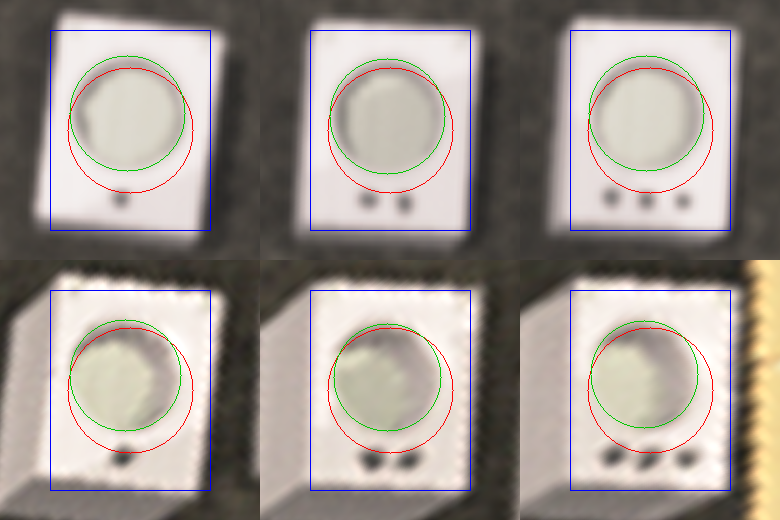

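```bash
python3 - <<'E'
from r import *
C={1:(.576,-.084,.032),2:(.5975,-.219,.033),3:(.575,-.360,.0305)}
def edge(p): # subpixel half-level crossing of bright->dark profile
    hi,lo=np.median(p[:15]),np.median(p[-8:]);t=(hi+lo)/2
    i=np.argmax(p<t);return i-1+(p[i-1]-t)/(p[i-1]-p[i])
for n in("top","scene"):
  for i,(x,y,z) in C.items():
    g=cv2.cvtColor(rect(n,x,y,z),cv2.COLOR_RGB2GRAY).astype(float)
    rr=np.arange(70,190,4);R=[195+edge(g[r,195:232]) for r in rr]
    cc=np.arange(80,185,4);Tp=[45-edge(g[8:46,c][::-1]) for c in cc]
    a,b=np.polyfit(rr-130,R,1);a2,b2=np.polyfit(cc-130,Tp,1);th=np.arctan((a2-a)/2)
    # right edge line col=a*r+b ; centre = intersection of offsets
    # centre offsets: col = b + a*r -80/cos ; row = b2 + a2*c +100/cos
    A=np.array([[1,-a],[-a2,1]]);v=np.linalg.solve(A,[b-130-80/np.cos(a)*1,b2-130+100/np.cos(a2)])
    print(n,i,"slopes",round(a,3),round(a2,3),"block centre",(x-v[1]*.0005).round(4),(y-v[0]*.0005).round(4))
    s=255-g;s=s[195:240-20,95:165];s=np.clip(s-80,0,None);r,c=np.mgrid[0:s.shape[0],0:s.shape[1]]
    u=((c*s).sum()/s.sum()+95,(r*s).sum()/s.sum()+195);print("  stud mean",np.round(u,1))
# jar caps, rectified at z=.06
for n in("top","scene"):
  for j,(x,y) in enumerate(((.4235,.1265),(.4415,-.0108),(.4308,-.106))):
    g=rect(n,x,y,.060,.04);m=(g.min(-1)>(185 if n=="top" else 170)).astype(np.uint8)
    k,l,s,c=cv2.connectedComponentsWithStats(m);q=l[80,80];e=s[q]
    print(n,j,"cap bbox mm",e[2]*.5,e[3]*.5,"ctr",round(x+.04-(e[1]+e[3]/2)*.0005,4),round(y+.04-(e[0]+e[2]/2)*.0005,4))
E
```

```text
top 1 slopes -0.111 0.047 block centre 0.5736 -0.0866
  stud mean [122.6 215.4]
top 2 slopes -0.069 0.022 block centre 0.5952 -0.2215
  stud mean [126.  214.8]
top 3 slopes -0.041 0.025 block centre 0.5724 -0.364
  stud mean [116.5 215.4]
scene 1 slopes -0.125 0.051 block centre 0.5729 -0.0861
  stud mean [124.9 213.8]
scene 2 slopes -0.065 0.028 block centre 0.5946 -0.222
  stud mean [130.1 213.4]
scene 3 slopes -0.044 0.022 block centre 0.5721 -0.3634
  stud mean [117.7 213.4]
top 0 cap bbox mm 48.0 50.0 ctr 0.4235 0.1265
top 1 cap bbox mm 49.0 49.5 ctr 0.4422 -0.0103
top 2 cap bbox mm 49.5 51.0 ctr 0.4303 -0.1058
scene 0 cap bbox mm 51.5 50.0 ctr 0.4235 0.1278
scene 1 cap bbox mm 54.0 49.0 ctr 0.442 -0.0083
scene 2 cap bbox mm 55.0 51.0 ctr 0.4298 -0.1035
```

```bash
python3 -m jog '[[[1,0.87,-0.94,0.1,0],[1,0.87,-0.94,0.1,0],[1,0.87,-0.94,0.1,0],[1,0.87,-0.94,0.1,0],[1,0.87,-0.94,0.1,0],[1,0.87,-0.94,0.1,0],[1,0.87,-0.94,0.1,0],[1,0.87,-0.94,0.1,0],[1,0.87,-0.94,0.1,-0.6],[1,0.8,-0.9,0.1,-0.6]]]' 30
```

```text
time: 1.35
position: [0.4256, -0.1072, 0.1546]
tool_rot: [3.032, 0.822, -0.0]
ft_force: [0.5, -0.4, 0.7]
grip_width: 0.996
```

```bash
python3 -m jog '[[[1,0,0,0.17,-1],[1,0,0,0.17,-1],[1,0,0,0.17,-1],[1,0,0,0.17,-1],[1,0,0,0.17,-1],[1,0,0,0.17,-1],[1,0,0,0.17,-1],[1,0,0,0.17,-1],[1,0,0,0.17,-1],[1,0,0,0.17,-1]]]'; python3 -m jog '[[[1,0,0.1,0,-1],[1,0,0,0,-1],[1,0,0,0,0]]]'
```

```text
time: 2.6
position: [0.425, -0.1089, 0.0863]
tool_rot: [-2.399, -2.027, 0.001]
ft_force: [-0.4, 0.2, 0.9]
grip_width: 1.0
time: 2.98
position: [0.429, -0.1096, 0.0865]
tool_rot: [-2.218, -2.224, 0.001]
ft_force: [-0.1, -0.5, 0.2]
grip_width: 1.003
```

```bash
python3 -m jog '[[[1,0.09,0.03,0.4,0],[1,0,0,0.4,0],[1,0,0,0.4,0],[1,0,0,0.14,0],[0,0,0,0,0],[0,0,0,0,0],[0,0,0,0,0],[0,0,0,0,0],[0,0,0,0,0],[0,0,0,0,0]]]' 30; python3 -c "
from h import *
s=get_state();print(s['joint_torque'].round(2),s['ft_force'])"
```

```text
time: 4.22
position: [0.4306, -0.1061, 0.0333]
tool_rot: [2.217, 2.226, -0.0]
ft_force: [-1.3, 0.4, 0.2]
grip_width: 0.402
[  0.   -26.89  -0.71 -26.46  -0.05   0.05  -0.  ] [-1.26977707  0.44771418  0.16330656]
```

```bash
python3 -m jog '[[[0,0,0,0,0],[0,0,0,0,0]]]'; python3 - <<'E'
from h import *
im,d,p=grab("scene");cv2.imwrite("pics/g1.png",cv2.resize(im[130:290,270:470],None,fx=3,fy=3)[:,:,::-1])
E
```

```text
time: 4.47
position: [0.4305, -0.1061, 0.0332]
tool_rot: [-2.217, -2.226, 0.0]
ft_force: [0.2, -0.3, -0.2]
grip_width: 0.175
```

View pics/g1.png

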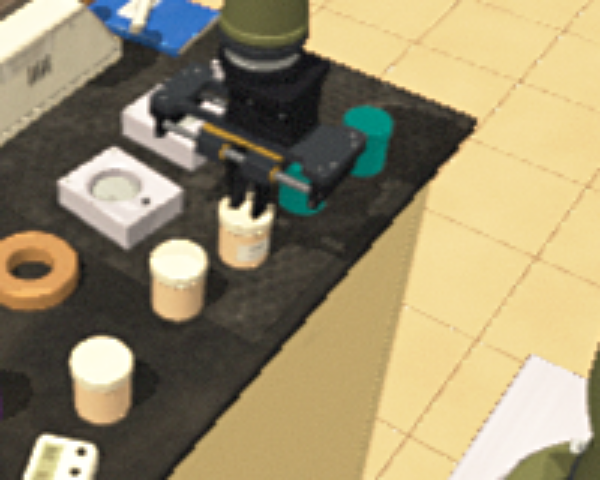

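```bash
python3 - <<'E'
from h import *
out=[]
for n in("scene","top"):
    im,d,p=grab(n);K=np.array(p["camera_matrix"]);T=np.array(p["pose"])
    def proj(P):
        q=(np.array(P)-T[:3,3])@T[:3,:3];x,y=q[0]/q[2],q[1]/q[2];k=1+p["k1"]*(x*x+y*y);return K[0,0]*x*k+K[0,2],K[1,1]*y*k+K[1,2]
    for z in(.033,.06,.1): print(n,z,np.round(proj((.4305,-.106,z)),1))
    np.savez(n+"1.npz",im=im,d=d)
    V,U=np.mgrid[0:400,0:640];W=world(d,p,U,V)
    m=(abs(W[...,0]-.43)<.07)&(abs(W[...,1]+.106)<.07)&(W[...,2]>.02)&(im.max(-1)<90)
    w=W[m];print(n,len(w));o=np.argsort(w[:,2]);print(w[o[:40:4]].round(3))
    u,v=map(int,proj((.4305,-.106,.06)));out.append(cv2.resize(im[v-40:v+40,u-40:u+40],(400,400),interpolation=cv2.INTER_CUBIC))
    w=W[(abs(W[...,0]-.43)<.05)&(abs(W[...,1]+.106)<.05)&(W[...,2]>.045)&(im.min(-1)>165)];print("cap",np.median(w,0).round(4),w.min(0).round(4),w.max(0).round(4))
cv2.imwrite("pics/g2.png",np.hstack(out)[:,:,::-1])
E
```

```text
scene 0.033 [351.3 206. ]
scene 0.06 [351.9 199.2]
scene 0.1 [352.8 188.6]
scene 2864
[[ 0.434 -0.112  0.062]
 [ 0.417 -0.095  0.064]
 [ 0.416 -0.11   0.065]
 [ 0.436 -0.104  0.067]
 [ 0.419 -0.094  0.068]
 [ 0.417 -0.105  0.069]
 [ 0.437 -0.11   0.07 ]
 [ 0.437 -0.115  0.07 ]
 [ 0.416 -0.115  0.074]
 [ 0.415 -0.102  0.076]]
cap [ 0.4299 -0.0913  0.0593] [ 0.4076 -0.1163  0.0471] [ 0.4702 -0.072   0.1627]
top 0.033 [359.7 212.1]
top 0.06 [360.7 210.5]
top 0.1 [362.2 208. ]
top 171
[[ 0.437 -0.07   0.134]
 [ 0.433 -0.074  0.144]
 [ 0.44  -0.069  0.148]
 [ 0.407 -0.068  0.148]
 [ 0.4   -0.068  0.15 ]
 [ 0.402 -0.073  0.151]
 [ 0.46  -0.071  0.152]
 [ 0.463 -0.071  0.152]
 [ 0.411 -0.068  0.152]
 [ 0.397 -0.072  0.152]]
cap [ 0.449  -0.1525  0.4566] [ 0.4437 -0.1541  0.4522] [ 0.455  -0.151   0.4604]
```

View pics/g2.png

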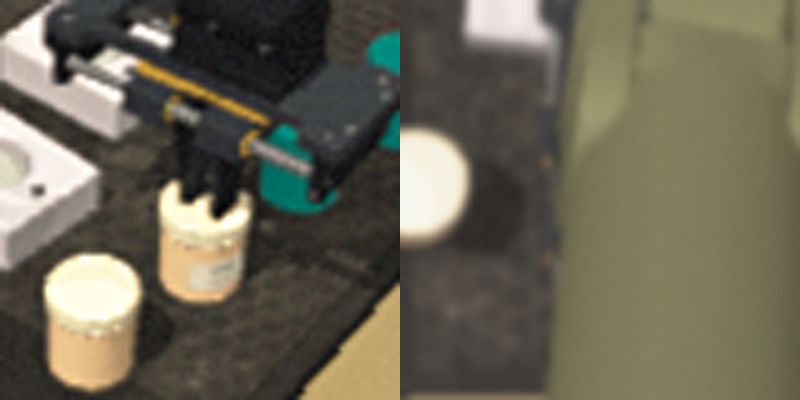

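```bash
python3 -m jog '[[[0.8,0,0,-0.1,0],[0.8,0,0,0,0],[0.8,0,0,0,0],[0.8,0,0,0,0],[0.8,0,0,0,0],[0.8,0,0,0,0],[0.8,0,0,0.3,0],[0.8,0,0,0.2,0],[0.8,0,0,0.1,0]]]'; python3 - <<'E'
from h import *
im,d,p=grab("scene");u,v=352,196
cv2.imwrite("pics/g3.png",cv2.resize(im[v-35:v+35,u-45:u+45],None,fx=5,fy=5,interpolation=cv2.INTER_CUBIC)[:,:,::-1])
V,U=np.mgrid[0:400,0:640];W=world(d,p,U,V)
m=(abs(W[...,0]-.43)<.07)&(abs(W[...,1]+.106)<.035)&(W[...,2]>.012)&(im.max(-1)<90)
w=W[m];o=np.argsort(w[:,2]);print(w[o[:60:4]].round(3))
E
```

```text
time: 5.75
position: [0.4298, -0.1059, 0.0122]
tool_rot: [-2.216, -2.225, 0.001]
ft_force: [-0.2, -0.0, -0.4]
grip_width: 0.799
[[ 0.469 -0.098  0.037]
 [ 0.388 -0.112  0.041]
 [ 0.466 -0.099  0.043]
 [ 0.466 -0.109  0.043]
 [ 0.393 -0.098  0.044]
 [ 0.387 -0.114  0.048]
 [ 0.467 -0.094  0.049]
 [ 0.393 -0.097  0.05 ]
 [ 0.466 -0.098  0.051]
 [ 0.387 -0.097  0.053]
 [ 0.467 -0.099  0.054]
 [ 0.469 -0.096  0.055]
 [ 0.465 -0.101  0.057]
 [ 0.386 -0.112  0.058]
 [ 0.466 -0.097  0.06 ]]
```

View pics/g3.png

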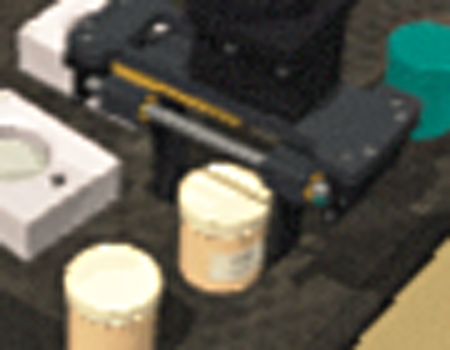

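```bash
python3 -m jog '[[[0.8,0,0,0.1,0],[0.5,0,0,0,0],[0.3,0,0,0,0],[0,0,0,0,0],[0,0,0,0,0]]]' 30;  python3 -m jog '[[[0,0,0,-0.2,0],[0,0,0,-0.5,0],[0,0,0,-0.5,0],[0,0,0,-0.2,0],[0,0,0,0,0],[0,0,0,0,0]]]'; python3 -c "
from h import *
print(get_state()['ft_force'])"; python3 -m jog '[[[0,0,0,0,0]]]';
```

```text
time: 6.42
position: [0.4313, -0.1062, 0.0096]
tool_rot: [2.216, 2.225, 0.001]
ft_force: [2.2, 0.5, -0.1]
grip_width: 0.576
time: 7.18
position: [0.4298, -0.106, 0.0645]
tool_rot: [-2.216, -2.225, 0.001]
ft_force: [0.0, 0.3, -2.9]
grip_width: 0.578
[ 0.01062133  0.26942608 -2.93540565]
time: 7.3
position: [0.4298, -0.1059, 0.0645]
tool_rot: [-2.216, -2.225, 0.001]
ft_force: [0.1, 0.4, -3.5]
grip_width: 0.579
```

```bash
python3 -m jog '[[[0,-0.3,0.4,0,0],[0,-0.57,0.84,0,0],[0,-0.57,0.84,0,0],[0,-0.57,0.84,0,0],[0,-0.57,0.84,0,0],[0,-0.3,0.42,0,0],[0,0,0,0,0],[0,0,0,0,0]]]';python3 -c "
from h import *
print(get_state()['ft_force'])"; python3 -m jog '[[[0,0,0,0,0]]]'; python3 - <<'E'
from h import *
im,d,p=grab("scene");cv2.imwrite("pics/p1.png",cv2.resize(im[120:250,270:450],None,fx=4,fy=4,interpolation=cv2.INTER_CUBIC)[:,:,::-1])
E
```

```text
time: 8.3
position: [0.5972, -0.2197, 0.0644]
tool_rot: [-2.215, -2.225, 0.001]
ft_force: [0.3, 0.7, -2.8]
grip_width: 0.578
[ 0.26934489  0.66934691 -2.75921895]
time: 8.43
position: [0.5974, -0.2199, 0.0651]
tool_rot: [-2.216, -2.226, 0.001]
ft_force: [0.1, -0.2, -2.3]
grip_width: 0.575
```

View pics/p1.png

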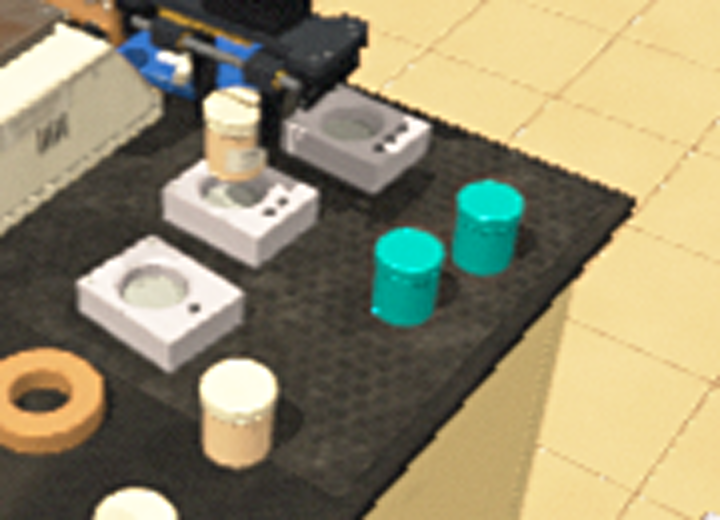

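```bash
python3 -m jog '[[[0,-0.02,0,0.25,0],[0,0,0,0.2,0],[0,0,0,0.05,0],[0,0,0,0.05,0],[0,0,0,0.05,0],[0,0,0,0.05,0],[0,0,0,0.05,0]]]'
```

```text
time: 9.35
position: [0.5983, -0.2215, 0.0372]
tool_rot: [2.217, 2.226, 0.0]
ft_force: [-1.2, -0.5, -2.7]
grip_width: 0.582
```

```bash
python3 -m jog '[[[0,0,0,0.05,0],[0,0,0,0.05,0],[0,0,0,0.03,0],[0,0,0,0.03,0],[0,0,0,0.03,0]]]'
```

```text
time: 9.98
position: [0.5982, -0.2215, 0.0296]
tool_rot: [2.217, 2.226, -0.0]
ft_force: [-0.1, -0.1, -2.5]
grip_width: 0.579
```

Clean entry with no rim contact; keep going in small steps.

```bash
python3 -m jog '[[[0,0,0,0.03,0],[0,0,0,0.03,0],[0,0,0,0.03,0],[0,0,0,0.03,0]]]'; python3 -m jog '[[[0,0,0,0.03,0],[0,0,0,0.03,0]]]'
```

```text
time: 10.48
position: [0.5984, -0.2217, 0.0258]
tool_rot: [2.217, 2.225, -0.001]
ft_force: [-1.5, -0.4, 5.6]
grip_width: 0.582
time: 10.72
position: [0.5984, -0.2217, 0.0238]
tool_rot: [2.217, 2.225, -0.001]
ft_force: [-2.2, 0.6, 6.7]
grip_width: 0.577
```

```bash
python3 -m jog '[[[0,0,0,0.03,0],[0,0,0,0.03,0],[0,0,0,0.03,0]]]'; python3 -m jog '[[[0,0,0,0.03,0],[0,0,0,0.02,0]]]'
```

```text
time: 11.1
position: [0.5984, -0.2217, 0.0202]
tool_rot: [2.217, 2.225, -0.001]
ft_force: [-2.6, 0.6, 6.1]
grip_width: 0.577
time: 11.35
position: [0.5985, -0.2217, 0.0182]
tool_rot: [2.217, 2.225, -0.001]
ft_force: [-2.2, 0.5, 6.0]
grip_width: 0.58
```

```bash
python3 -m jog '[[[0,0,0,0.02,0],[0,0,0,0.02,0]]]'; python3 -m jog '[[[0,0,0,0.02,0],[0,0,0,0,0]]]'
```

```text
time: 11.6
position: [0.5985, -0.2217, 0.0168]
tool_rot: [2.216, 2.225, -0.001]
ft_force: [-2.9, 0.6, 10.3]
grip_width: 0.577
time: 11.85
position: [0.5985, -0.2218, 0.0167]
tool_rot: [2.216, 2.225, -0.001]
ft_force: [-4.0, 1.7, 9.6]
grip_width: 0.58
```

```bash
python3 -m jog '[[[0,0,0,0.02,0],[0,0,0,0,0]]]'
```

```text
time: 12.1
position: [0.5986, -0.2219, 0.0164]
tool_rot: [2.216, 2.225, -0.001]
ft_force: [-5.4, 1.3, 12.7]
grip_width: 0.578
```

```bash
python3 -m jog '[[[0.8,0,0,0,0],[0.8,0,0,0,0],[0.8,0,0,0,0],[0.8,0,0,-0.2,0],[0.8,0,0,-0.4,0],[0.8,0,0,-0.4,0]]]'; python3 -m jog '[[[0.8,0.4,-0.3,0,0],[0.8,0.8,-0.58,0,0],[0.8,0.8,-0.58,0,0],[0.8,0.8,-0.58,0,0],[0.8,0.8,-0.58,0,0],[0.8,0.8,-0.58,0,0],[0.8,0.6,-0.48,0,0],[0.8,0.3,-0.23,0,0],[0.8,0,0,0,0]]]'; python3 - <<'E'
from h import *
im,d,p=grab("scene");cv2.imwrite("pics/p2.png",cv2.resize(im[130:250,260:440],None,fx=4,fy=4,interpolation=cv2.INTER_CUBIC)[:,:,::-1])
V,U=np.mgrid[0:400,0:640];W=world(d,p,U,V)
w=W[(abs(W[...,0]-.598)<.024)&(abs(W[...,1]+.222)<.024)&(W[...,2]>.055)&(W[...,2]<.09)];print(len(w),np.percentile(w,[5,50,95],axis=0).round(4))
E
```

```text
time: 12.85
position: [0.5987, -0.2215, 0.0553]
tool_rot: [2.216, 2.225, 0.001]
ft_force: [0.0, 0.9, 0.1]
grip_width: 0.798
time: 13.98
position: [0.4415, -0.0099, 0.0545]
tool_rot: [2.214, 2.226, 0.001]
ft_force: [0.7, -0.2, -0.3]
grip_width: 0.801Traceback (most recent call last):
  File "<stdin>", line 4, in <module>
    return _quantile_unchecked(
        a, q, axis, out, overwrite_input, method, keepdims, weights)
    return _ureduce(a,
                    func=_quantile_ureduce_func,
    ...<5 lines>...
                    overwrite_input=overwrite_input,
                    method=method)
    r = func(a, **kwargs)
    result = _quantile(arr,
                       quantiles=q,
    ...<2 lines>...
                       out=out,
                       weights=wgt)
    slices_having_nans = np.isnan(arr[-1, ...])
                                  ~~~^^^^^^^^^
IndexError: index -1 is out of bounds for axis 0 with size 0
```

View pics/p2.png

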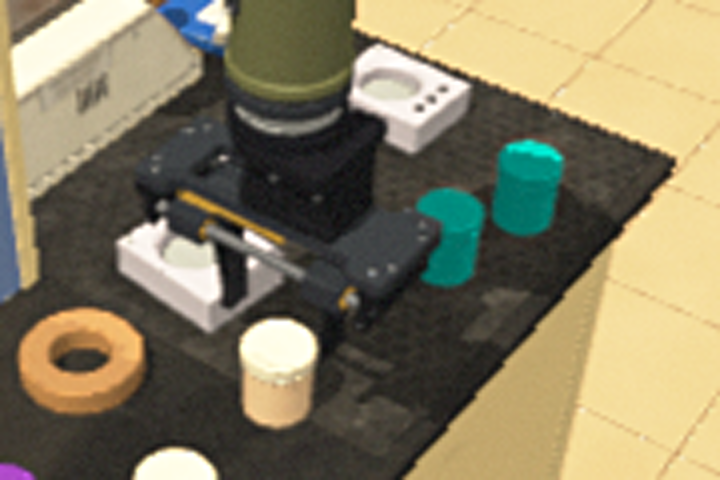

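```bash
python3 -m jog '[[[0.8,0,0,0.4,0],[0.8,0,0,0.4,0],[0.8,0,0,0.3,0],[0.8,0,0,0.04,0],[0.5,0,0,0,0],[0.3,0,0,0,0],[0,0,0,0,0],[0,0,0,0,0]]]' 30; python3 -m jog '[[[0,0,0,-0.2,0],[0,0,0,-0.5,0],[0,0,0,-0.5,0],[0,0,0,-0.2,0],[0,0,0,0,0],[0,0,0,0,0]]]'; python3 -m jog '[[[0,0,0,0,0]]]'
```

```text
time: 15.02
position: [0.4429, -0.01, 0.009]
tool_rot: [2.215, 2.224, 0.004]
ft_force: [3.6, 0.2, 1.4]
grip_width: 0.567
time: 15.78
position: [0.4399, -0.0101, 0.0631]
tool_rot: [-2.216, -2.225, 0.002]
ft_force: [0.5, -1.0, -5.3]
grip_width: 0.569
time: 15.9
position: [0.4402, -0.01, 0.0632]
tool_rot: [-2.216, -2.225, 0.002]
ft_force: [-0.0, -0.2, -5.0]
grip_width: 0.566
```

```bash
python3 -m jog '[[[0,-0.5,0.1,-0.05,0],[0,-1,0.3,0,0],[0,-1,0.3,0,0],[0,-1,0.4,0,0],[0,-1,0.4,0,0],[0,-1,0.4,0,0],[0,-1,0.4,0,0],[0,-1,0.4,0,0],[0,-0.9,0.4,0,0],[0,-0.44,0.28,0,0]]]'; python3 -m jog '[[[0,0,0,0,0],[0,0,0,0,0]]]'
```

```text
time: 17.15
position: [0.5766, -0.3663, 0.0643]
tool_rot: [-2.22, -2.221, 0.003]
ft_force: [0.6, 0.0, -4.7]
grip_width: 0.572
time: 17.4
position: [0.577, -0.3615, 0.0649]
tool_rot: [-2.214, -2.225, -0.0]
ft_force: [-0.8, -0.2, -5.2]
grip_width: 0.563
```

```bash
python3 -m jog '[[[0,-0.05,-0.05,0.2,0],[0,0,0,0.25,0],[0,0,0,0.05,0],[0,0,0,0.05,0],[0,0,0,0.05,0],[0,0,0,0.05,0],[0,0,0,0.05,0],[0,0,0,0.05,0]]]'; python3 -m jog '[[[0,0,0,0.05,0],[0,0,0,0.05,0],[0,0,0,0.05,0]]]'
```

```text
time: 18.4
position: [0.5756, -0.3652, 0.036]
tool_rot: [2.217, 2.226, -0.0]
ft_force: [0.0, -1.4, -4.2]
grip_width: 0.567
time: 18.77
position: [0.5756, -0.3652, 0.0299]
tool_rot: [2.217, 2.226, -0.0]
ft_force: [0.1, -0.1, -4.9]
grip_width: 0.569
```

```bash
python3 -m jog '[[[0,0,0,0.03,0],[0,0,0,0.03,0],[0,0,0,0.03,0],[0,0,0,0.03,0]]]'; python3 -m jog '[[[0,0,0,0.03,0],[0,0,0,0.03,0],[0,0,0,0.03,0]]]';python3 -m jog '[[[0,0,0,0.03,0],[0,0,0,0.03,0],[0,0,0,0.03,0]]]'
```

```text
time: 19.27
position: [0.5756, -0.3652, 0.0252]
tool_rot: [2.217, 2.226, -0.0]
ft_force: [-0.3, -0.3, -5.0]
grip_width: 0.566
time: 19.65
position: [0.5758, -0.3656, 0.023]
tool_rot: [2.216, 2.225, -0.001]
ft_force: [-2.9, 1.0, 4.5]
grip_width: 0.57
time: 20.02
position: [0.5757, -0.3654, 0.0183]
tool_rot: [2.217, 2.225, -0.0]
ft_force: [-2.1, 1.1, 2.9]
grip_width: 0.568
```

```bash
python3 -m jog '[[[0,0,0,0.02,0],[0,0,0,0.02,0]]]'; python3 -m jog '[[[0,0,0,0.02,0],[0,0,0,0,0]]]'
```

```text
time: 20.27
position: [0.5758, -0.3653, 0.0165]
tool_rot: [2.217, 2.225, -0.0]
ft_force: [-1.6, 0.6, 3.6]
grip_width: 0.566
time: 20.52
position: [0.5757, -0.3652, 0.0156]
tool_rot: [2.217, 2.226, 0.0]
ft_force: [-1.8, -0.8, 2.5]
grip_width: 0.566
```

```bash
python3 -m jog '[[[0,0,0,0.03,0],[0,0,0,0,0]]]'; python3 -m jog '[[[0,0,0,0.03,0],[0,0,0,0,0]]]'
```

```text
time: 20.78
position: [0.5757, -0.3652, 0.0144]
tool_rot: [2.217, 2.226, 0.0]
ft_force: [-1.7, 0.2, 4.3]
grip_width: 0.561
time: 21.02
position: [0.5757, -0.3653, 0.0137]
tool_rot: [2.217, 2.225, -0.0]
ft_force: [-1.6, -0.7, 5.7]
grip_width: 0.57
```

```bash
python3 -m jog '[[[0,0,0,0.03,0],[0,0,0,0,0]]]'; python3 -m jog '[[[0,0,0,0.02,0],[0,0,0,0,0]]]'
```

```text
time: 21.28
position: [0.5759, -0.3655, 0.0133]
tool_rot: [2.216, 2.225, -0.0]
ft_force: [-2.5, -0.3, 8.4]
grip_width: 0.566
time: 21.52
position: [0.5759, -0.3656, 0.013]
tool_rot: [2.216, 2.225, -0.001]
ft_force: [-2.4, 0.2, 10.4]
grip_width: 0.564
```

```bash
python3 -m jog '[[[0,0,0,0.02,0],[0.8,0,0,0,0],[0.8,0,0,0,0],[0.8,0,0,0,0],[0.8,0,0,-0.2,0],[0.8,0,0,-0.5,0],[0.8,0,0,-0.4,0]]]'; python3 -m jog '[[[0.8,0.5,-0.1,0,0],[0.8,1,-0.3,0,0],[0.8,1,-0.3,0,0],[0.8,1,-0.3,0,0],[0.8,1,-0.3,0,0],[0.8,1,-0.3,0,0],[0.8,1,-0.3,0,0],[0.8,1,-0.3,0,0],[0.8,1,-0.3,0,0],[0.8,1,-0.3,0,0]]]'; python3 -m jog '[[[0.8,1,-0.4,0,0],[0.8,1,-0.4,0,0],[0.8,0.5,-0.2,0,0],[0.8,0,0,0,0]]]'
```

```text
time: 22.4
position: [0.5764, -0.3655, 0.0568]
tool_rot: [2.215, 2.224, 0.001]
ft_force: [0.0, -0.1, -0.5]
grip_width: 0.799
time: 23.65
position: [0.4625, 0.0157, 0.056]
tool_rot: [2.215, 2.224, 0.002]
ft_force: [-0.1, -0.9, -0.2]
grip_width: 0.802
time: 24.15
position: [0.422, 0.1158, 0.0557]
tool_rot: [2.211, 2.229, 0.002]
ft_force: [0.0, -0.2, -0.8]
grip_width: 0.8
```

```bash
python3 -m jog '[[[0.8,0.27,0.04,0,0],[0.8,0,0,0.4,0],[0.8,0,0,0.4,0],[0.8,0,0,0.3,0],[0.8,0,0,0.06,0],[0.5,0,0,0,0],[0.3,0,0,0,0],[0,0,0,0,0],[0,0,0,0,0]]]' 30; python3 -m jog '[[[0,0,0,-0.2,0],[0,0,0,-0.5,0],[0,0,0,-0.5,0],[0,0,0,-0.2,0],[0,0,0,0,0],[0,0,0,0,0]]]'; python3 - <<'E'
from h import *
for n in("top","scene"):
    im,d,p=grab(n);V,U=np.mgrid[0:400,0:640];W=world(d,p,U,V)
    for x,y in((.598,-.222),(.576,-.3655)):
        w=W[(abs(W[...,0]-x)<.04)&(abs(W[...,1]-y)<.04)&(W[...,2]>.053)&(W[...,2]<.09)]
        print(n,len(w),*(np.percentile(w,[2,50,98],axis=0).round(4).tolist() if len(w) else []))
E
```

```text
time: 25.28
position: [0.4239, 0.1252, 0.0085]
tool_rot: [2.216, 2.225, 0.002]
ft_force: [0.6, 0.1, 1.2]
grip_width: 0.566
time: 26.02
position: [0.4226, 0.1248, 0.0633]
tool_rot: [-2.217, -2.225, 0.002]
ft_force: [0.5, -0.0, -1.0]
grip_width: 0.568
top 328 [0.5733, -0.2436, 0.0574] [0.5956, -0.2207, 0.0669] [0.6196, -0.1974, 0.0718]
top 336 [0.5499, -0.3897, 0.0553] [0.5731, -0.3651, 0.064] [0.5965, -0.3418, 0.0689]
scene 162 [0.5737, -0.2409, 0.0537] [0.5945, -0.2141, 0.0677] [0.6212, -0.1957, 0.0708]
scene 134 [0.5506, -0.3858, 0.0545] [0.5717, -0.3589, 0.0645] [0.5977, -0.3397, 0.0681]
```

```bash
python3 -m jog '[[[0,-0.4,0.1,0,0],[0,-0.8,0.4,0,0],[0,-0.8,0.5,0,0],[0,-0.8,0.5,0,0],[0,-0.8,0.6,0,0],[0,-0.8,0.6,0,0],[0,-0.6,0.6,0,0],[0,-0.32,0.5,0,0],[0,0,0,0,0],[0,0,0,0,0]]]'
```

```text
time: 27.38
position: [0.575, -0.086, 0.0632]
tool_rot: [-2.215, -2.225, 0.001]
ft_force: [-0.5, 0.7, -0.6]
grip_width: 0.565
```

```bash
python3 -m jog '[[[0,-0.04,0.02,0.2,0],[0,0,0,0.22,0],[0,0,0,0.05,0],[0,0,0,0.05,0],[0,0,0,0.05,0],[0,0,0,0.05,0],[0,0,0,0.05,0]]]'; python3 -m jog '[[[0,0,0,0.05,0],[0,0,0,0.05,0],[0,0,0,0.03,0],[0,0,0,0.03,0]]]'
```

```text
time: 28.25
position: [0.577, -0.0888, 0.0372]
tool_rot: [2.217, 2.226, 0.0]
ft_force: [0.9, 0.1, -0.2]
grip_width: 0.561
time: 28.75
position: [0.5769, -0.0888, 0.0308]
tool_rot: [2.217, 2.226, -0.0]
ft_force: [0.5, -0.3, -1.0]
grip_width: 0.565
```

```bash
python3 -m jog '[[[0,0,0,0.03,0],[0,0,0,0.03,0],[0,0,0,0.03,0],[0,0,0,0.03,0]]]'; python3 -m jog '[[[0,0,0,0.03,0],[0,0,0,0.03,0],[0,0,0,0.03,0]]]'
```

```text
time: 29.25
position: [0.5769, -0.0887, 0.026]
tool_rot: [2.217, 2.226, -0.0]
ft_force: [-0.6, 0.6, 1.2]
grip_width: 0.567
time: 29.62
position: [0.5771, -0.089, 0.0237]
tool_rot: [2.217, 2.225, -0.001]
ft_force: [-3.2, -0.6, 8.3]
grip_width: 0.567
```

```bash
python3 -m jog '[[[0,0,0,0.03,0],[0,0,0,0.03,0],[0,0,0,0.03,0]]]'; python3 -m jog '[[[0,0,0,0.03,0],[0,0,0,0.02,0]]]'; python3 -m jog '[[[0,0,0,0.03,0],[0,0,0,0,0]]]'
```

```text
time: 30.0
position: [0.5771, -0.089, 0.0201]
tool_rot: [2.217, 2.225, -0.001]
ft_force: [-1.8, 0.4, 8.2]
grip_width: 0.565
time: 30.25
position: [0.5771, -0.089, 0.0181]
tool_rot: [2.217, 2.225, -0.001]
ft_force: [-2.3, 0.3, 7.9]
grip_width: 0.566
time: 30.5
position: [0.5772, -0.089, 0.0171]
tool_rot: [2.217, 2.225, -0.001]
ft_force: [-3.7, 0.3, 7.7]
grip_width: 0.57
```

```bash
python3 -m jog '[[[0,0,0,0.03,0],[0,0,0,0,0]]]'; python3 -m jog '[[[0,0,0,0.03,0],[0,0,0,0,0]]]'
```

```text
time: 30.75
position: [0.5772, -0.0891, 0.0165]
tool_rot: [2.216, 2.225, -0.001]
ft_force: [-4.1, 0.2, 12.8]
grip_width: 0.562
time: 31.0
position: [0.5773, -0.0892, 0.016]
tool_rot: [2.216, 2.225, -0.001]
ft_force: [-5.8, -0.7, 16.2]
grip_width: 0.569
```

```bash
python3 -m jog '[[[0.8,0,0,0,0],[0.8,0,0,0,0],[0.8,0,0,0,0],[0.8,0,0,-0.2,0],[0.8,0,0,-0.5,0],[0.8,0,0,-0.8,0],[0.8,0,-0.8,-0.5,0],[0.8,0.4,-0.9,0,0],[0.8,0.8,-0.9,0,0],[0.8,0.8,-0.6,0,0]]]'; python3 -m jog '[[[0.8,0.9,0,0,0],[0.8,0.9,0,0,0],[0.8,0.6,0,0,0],[0.8,0,0,0,0]]]'; python3 - <<'E'
from h import *
f0=np.load("top0.npz");f1=np.load("scene0.npz")
for n in("top","scene"):
    im,d,p=grab(n);V,U=np.mgrid[0:400,0:640];W=world(d,p,U,V)
    for x,y in((.577,-.088),(.598,-.222),(.576,-.3655)):
        w=W[(abs(W[...,0]-x)<.04)&(abs(W[...,1]-y)<.04)&(W[...,2]>.053)&(W[...,2]<.09)]
        print(n,len(w),*(np.percentile(w,[2,50,98],axis=0).round(4).tolist() if len(w) else []))
    if n=="scene":cv2.imwrite("pics/end.png",cv2.resize(im[100:330,200:440],None,fx=2.5,fy=2.5,interpolation=cv2.INTER_CUBIC)[:,:,::-1])
    df=np.abs(im.astype(int)-(f0 if n=="top" else f1)["im"]).mean(-1)
    for nm,(u,v,r) in ({"beaker":(184,209,14),"timer":(237,226,14),"cork":(300,159,18)} if n=="top" else {"beaker":(236,308,16),"timer":(289,289,14),"cork":(281,220,16)}).items(): print(n,nm,df[v-r:v+r,u-r:u+r].mean().round(1))
E
```

```text
time: 32.25
position: [0.4478, -0.0086, 0.0946]
tool_rot: [2.216, 2.224, 0.001]
ft_force: [0.3, 0.2, 0.2]
grip_width: 0.8
time: 32.75
position: [0.4487, 0.0888, 0.0946]
tool_rot: [2.211, 2.229, 0.002]
ft_force: [0.3, -0.5, 0.5]
grip_width: 0.801
top 329 [0.5521, -0.1095, 0.0589] [0.5748, -0.0869, 0.0685] [0.599, -0.0638, 0.0734]
top 329 [0.5732, -0.244, 0.0572] [0.5954, -0.2205, 0.0668] [0.6198, -0.1971, 0.0716]
top 334 [0.5505, -0.3895, 0.0545] [0.5732, -0.3653, 0.0636] [0.5966, -0.3425, 0.0683]
top beaker 1.8
top timer 12.2
top cork 18.2
scene 0
scene 133 [0.5735, -0.2419, 0.0581] [0.5944, -0.2186, 0.068] [0.6222, -0.1974, 0.0711]
scene 136 [0.5512, -0.3867, 0.054] [0.572, -0.3575, 0.0644] [0.5962, -0.3395, 0.0675]
scene beaker 7.5
scene timer 17.8
scene cork 11.0
```

View pics/end.png

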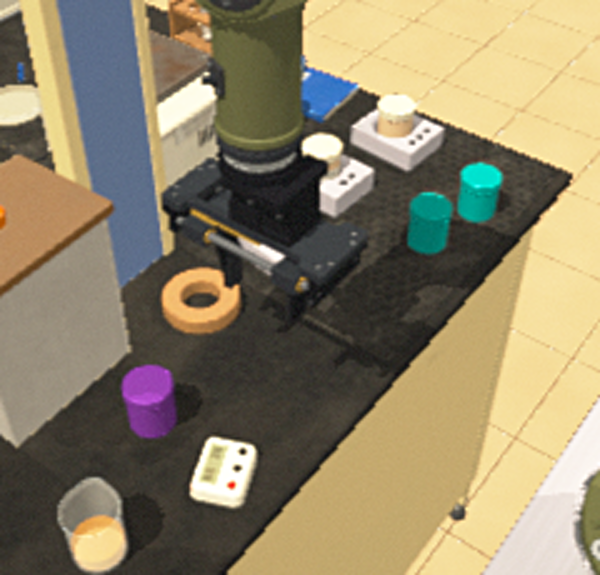

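```bash
python3 -c "
from h import *
print(job.close_job())"
```

```text
the job is handed in; nothing more can be done
None
```

All three jars are in their nests and pressed onto the stops. I handed the job in at about 33 s of the 67 s; no verdict is reported.

| Jar (starting position) | Weight read | Nest | Final push on nest |
|---|---|---|---|
| nearest the turquoise jars | about 2.8 N (middle) | two studs | about 15 N |
| centre white jar | about 5.1 N (heaviest) | three studs | about 15.5 N, plus a last 0.8 mm step before release that I did not read |
| nearest the timer | about 1 N (lightest) | one stud | about 17 N |

- **Pressing:** each platen yielded at about 9 N. The force then climbed by roughly 7–10 N per mm, which is the buffer on its stop. No reading came near the 25 N limit.
- **Final check from above:** all three caps stand upright at the heights expected with the platens home, about 22, 25 and 26 mm in. They are within about 3 mm of where I put the well axes.
- **Bystanders and look-alikes:** the beaker, timer and cork ring are at the same picture positions as at the start. My pixel comparison of the timer and cork patches was not clean; I put that down to arm shadow and the removed jar. The purple and turquoise jars were never touched.

**What disagreed or went wrong:**
- **Tool height:** the reported height of the fingertips was about 27 mm lower than what the camera showed. The first grasp therefore closed on air just above the cap. I corrected for it visually.
- **Well positions:** block edges, studs and well rims gave centres up to 3 mm apart. I used values in between, and the chamfers took up the rest.
- **One-stud nest:** the gripper hid it from the side camera in the last check, so only the top camera confirmed that jar.

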